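# Change the printing block in the craft vise

### The arm

A 6-joint arm with a two-finger parallel gripper is mounted at the origin on the work surface. World frame = base frame: x ahead of the robot, y to its left, z up, the work surface at z = 0. Lengths are in mm, angles in rad, forces in N, time in s.
With the tool pointing down it reaches from about 350 to 775 mm from the base axis. Payload 7.3 kg.
Tool frame: the origin (TCP) lies on the centre line of the jaws, within the pads' length; the fingertips stand 14 mm ahead of it and the grasp point (between the pads) lies 5 mm behind it; z points along the fingers, y is the line along which they close (so a half turn about z gives the same grasp; the last joint's range is limited). The gripper opens to 92 mm and grips with 3 to 60 N. Pads are 19 mm wide; open, the fingers measure 130 mm over their backs; the gripper's body (75 mm by 190 mm) begins 47 mm behind the grasp point.
Start: joints at [1.058, 0.342, 1.524, -0, 1.275, -0.146], TCP at [188.267, 490.101, 240.741] pointing down, gripper open.
Joint ranges: [-2.53, 2.53], [-0.77, 2.02], [0.04, 2.7], [-1, 4.14], [0.28, 2.66], [-3.11, 3.11]. Speed limits (rad/s): [2.57, 2.57, 3.14, 3.14, 3.14, 3.14].

### API

Orientations are given as [roll, pitch, yaw] about the fixed x, y, z axes, in that order (R = Rz(yaw) Ry(pitch) Rx(roll)).
In Python, from plant import get_obs, capture, bot, spot_in, trace, pinpoint gives the robot as it stands.
- The arm moves only by the tool play_rows, never from a script. Its argument "rows" is a list of rows, each a list of 2 entries, a list of its own where there are three numbers: the shift along the world's x, y, z in units of 3 cm (1.0 is 3 cm), then the turn, a rotation vector about the world's x, y, z in units of 8 degrees (1.0 is 8 degrees). A call has 1 to 12 rows; each row shifts and turns the commanded pose from where the row before left it; what a row does not reach is not made up. A row lasts 1/8 s, in which the tool goes at most 62.5 mm and 10.7 degrees, less where a joint would pass 70% of its speed; a pose out of reach is approached as far as the arm can. A call with a number of a shift or a turn outside -1 to 1 is refused whole. A call with a gripper value outside its range is refused whole. "hand" is the opening, from -1 (shut) to 1 (fully open), set as the call begins (left out, the last holds). The fingers move at their own pace and stop on an object; the grip force is fixed at half the most. Time passes only in rows, so rows that do not move let the fingers close. It gives the time, the measured TCP pose, the force, the opening and the grip force at its end, in the units of the state.
- get_obs(): the state, without advancing time (a new reading comes with each control period).
- capture(name): name is "scene" or "side" or "wrist"; returns a dict with "frame" (480x640x3 uint8, red, green, blue), "fov_y" (degrees; the focal length in pixels is half the picture's height over the tangent of half this angle, whatever the lens; pixels are square), "cx", "cy" (the principal point, pixels), "rvec" (rotation vector, rad) and "tvec" (3), from world to camera coordinates, as OpenCV has them; the wrist camera has in their place "hand_eye" (4x4, takes a point from camera to tool coordinates, whose origin is the TCP and whose axes are the flange's). Camera axes: x right, y down, z forward; pixel columns grow to the right and rows downward; lengths in mm; the calibration is good to about 2 mm. A picture is of the moment at which its call begins: read the wrist's pose just before it. There is no depth.
- bot.close_job(): hands the job in; it is judged then, once.
Trained networks look in the newest picture that a camera, given by its name, has taken for a name from the list of things; names that differ only in an ending like _2 or _b are one class to them, and where a whole thing is asked for, a point or a joint stands for the part that bears it (a point fixed in the world has none). Each returns a list of dicts, best first, with "p" (0 to 1); they miss things now and then, are a little off and sometimes report something else, mostly with a low value. They report only what shows in the picture. A call takes as long as a camera call. They do not tell look-alikes from the thing itself.
- spot_in(query, camera): "at" ([row, column] in pixels, amid what is visible of it).
- trace(query, camera): "mask" (480x640 bool, what is visible of it) and "at" ([row, column] in pixels, amid what is visible of it).
- pinpoint(query, camera): "at" ([row, column] in pixels: a listed point, or the origin of a listed thing).
The state is a dict: "time": time; "joint_positions": joint angles; "dq": joint speeds; "tau": joint torques, N m; "tool_pos": TCP position; "tcp_rot": TCP orientation; "contact_force": force on the tool from outside, world axes, zero at the start; "moment": the same for the moment, N m; "grip_width": finger opening in mm; "finger_force": force on a finger pad.
Only numpy, scipy, OpenCV 4.12 (cv2) and the standard library are available. Lean on these libraries where they do the work, as an engineer would, in place of code of your own. Each camera call takes 0.05 s, during which the arm holds its last target. There are 200 camera calls.

### The job

The purple carved block in the vise is finished: lift it out and leave it in the free half of the orange drawer. Then stand the grey blank on its long edge on the vise bed, midway along the jaws and reaching down between them, let go of it, and turn the crank clockwise until the jaws clamp it firmly. Leave the glue bottle, the paint jar and the green block where they are.

Things in the scene. Friction and masses are not known exactly. Their poses are not given: they have to be found in the camera images.
- vise: Grey machine vise, fixed to the table, 190 x 120 mm. Origin: centre of its underside. x axis (level): along the screw, from the crank end to the fixed jaw; z up. Work stands on its flat bed at z = 62 mm, between jaws reaching to z = 96 mm. Screw axis at y = 0, z = 80 mm. The end plate that carries the screw is at x = -90 to -70 mm, 80 mm wide, up to z = 104 mm.
- fixed_jaw: Fixed jaw of the vise, 34 mm high, 90 mm wide, 30 mm thick. Origin: on the bed, at the middle of its clamping face, which is at x = +55 mm in the vise frame. Axes as the vise's.
- jaw: Moving jaw, on the crank side, 34 mm high, 90 mm wide, 26 mm thick, with a spring-backed steel face plate that yields up to 4 mm (15 N per mm). Origin: on the bed, middle of the face (plate not pressed in), at vise x = -3 mm + 2.865 mm per rad of the crank (18 mm a turn); axes as the vise's. Jaws 44 to 58 mm apart at the start.
- crank (a joint): Crank angle, rad, many turns; starts at 0 to 4.8. Grows when turned clockwise seen from the crank end (along vise +x): closes the jaws. At angle a the grip is at vise y = -45 mm sin(a), z = 80 mm + 45 mm cos(a). Turning takes about 4 N at the grip; it stays where left, self-locking. Once the plate has pushed the work to the fixed jaw, 1 rad more (up to 8 N) clamps firmly; 1.4 rad is the stop.
- crank_grip (a point): Middle of the crank's red round grip, on its axis: diameter 18 mm, 58 mm long, level, parallel to vise x, free to revolve on its pin, 45 mm from the screw axis. At vise x = -181 mm + 2.865 mm per rad: it travels with the jaw. The crank's arm (10 mm thick) is 36 mm from here towards the vise; the other end is free. Can be held across from above and carried round with the gripper's direction kept.
- finished: Finished printing block: wood with a purple face carved with pale lines; 28 mm thick (its x), 100 mm long (its y), 85 mm high (its z). Origin: centre of its underside. It starts upright, loose, between the vise's jaws, its x within 0.04 rad of the vise's x. 0.10 to 0.19 kg.
- blank: Blank printing block: wood with a smooth grey face; same size and axes as the finished one: 28 mm thick (x), 100 mm long (y), 85 mm high (z). Origin: centre of its underside. It starts standing upright on the green mat, in a row with the bottle and the jar. In the vise its thickness goes across the jaws, either way round. 0.10 to 0.19 kg.
- drawer: Open orange drawer set on the table, fixed: 270 mm (x) x 200 mm (y) outside, 50 mm high, walls and floor 4 mm. Origin: centre of its underside. The half at its -x (where its knob is) is taken by the green block; the half from x = 0 to +131 mm is free.
- mat: Green cutting mat, fixed on the table, 290 mm (x) x 200 mm (y), 3 mm thick. Origin: centre of its underside. It and the drawer are on either side of the vise, either way round.
- dry_block: Green printing block lying flat in the drawer's -x half, 85 mm (x) x 100 mm (y) x 20 mm. Origin: centre of its underside. To be left alone.
- glue: White glue bottle with orange cap standing on the mat, diameter 54 mm, 118 mm high. Origin: centre of its underside. To be left alone.
- paint: Red paint jar with black lid standing on the mat, diameter 62 mm, 85 mm high. Origin: centre of its underside. To be left alone.
Things that resemble listed ones, but are neither listed nor needed, are in the scene too. Leave any red or yellow look-alike of the finished alone. Leave any yellow look-alike of the blank alone.

How it is judged (in metres and radians):
On the way, in this order (a step that is already met when the one before it is completed fails the run):
1. the finished block rests on the drawer's floor, let go (x of finished in the frame of drawer between -0.133 and 0.133 m and y of finished in the frame of drawer between -0.098 and 0.098 m and z of finished in the frame of drawer below 0.03 m and contact force between the fingers and finished below 0.1 N and linear speed of finished below 0.03 m/s), for 0.2 s.
2. the blank stands on the vise bed between the jaws, let go and not yet clamped (angle between blank's own z axis and vertical below 0.08 rad and z of blank in the frame of vise between 0.057 and 0.067 m and y of blank in the frame of vise between -0.025 and 0.025 m and x of blank in the frame of vise between 0 and 0.055 m and angle between the x axis of blank and the x axis of vise, either way round below 0.25 rad and contact force between the fingers and blank below 0.1 N and contact force between jaw and blank below 3 N and linear speed of blank below 0.03 m/s), for 0.2 s.
At the end, for the whole second after the job is handed in: Finished block at rest on the drawer's floor (underside centre under 30 mm up). Blank on the vise bed (within 5 mm, tilt under 0.08 rad), thickness across the jaws, within 25 mm of midway along them, both jaws pressing it with over 15 N. All let go and at rest (x of finished in the frame of drawer between -0.133 and 0.133 m and y of finished in the frame of drawer between -0.098 and 0.098 m and z of finished in the frame of drawer below 0.03 m and angle between blank's own z axis and vertical below 0.08 rad and z of blank in the frame of vise between 0.057 and 0.067 m and y of blank in the frame of vise between -0.025 and 0.025 m and x of blank in the frame of vise between 0 and 0.055 m and angle between the x axis of blank and the x axis of vise, either way round below 0.25 rad and contact force between each of jaw, fixed_jaw and blank above 15 N and linear speed of each of blank, finished below 0.02 m/s); the robot touches nothing.
It fails at once if the glue bottle is shifted more than 25 mm or tipped (distance of glue from where it was at the start of the episode above 0.025 m or angle between glue's own z axis and vertical above 0.35 rad).
It fails at once if the paint jar is shifted more than 25 mm or tipped (distance of paint from where it was at the start of the episode above 0.025 m or angle between paint's own z axis and vertical above 0.35 rad).
It fails at once if the green block is shifted more than 25 mm or tipped (distance of dry_block from where it was at the start of the episode above 0.025 m or angle between dry_block's own z axis and vertical above 0.35 rad).
It also fails if it takes over 72 s, if anything falls off the work surface, if the arm or the gripper's body presses on something with over 40 N, if the wrist force passes 120 N, or if a joint passes its speed limit or range.

## Working session

There is one attempt and no reset: what is moved stays moved. The work goes in short steps, Python scripts to look and compute and a tool call to move; the robot and the scene stay as the last step left them, time stands still between calls to the robot, and variables do not carry over. Pictures are saved under pics/ and viewed, at most 10 in all, crops included, and the job is handed in when it is done.

Besides the shell and the picture viewer there is one more tool, called after ">>>" as name(argument=value, ...), one argument or row to a line, values as JSON. play_rows: Moves the arm, as the interface text tells. Shifts and turns lie within -1 to 1; 1 stands for 3 cm of shift or 8 degrees of turn. Its arguments: {"type":"object","properties":{"rows":{"type":"array"},"hand":{"type":"number"}},"required":["rows"]}

```bash
mkdir -p pics; cat > h.py <<'E'
import numpy as np,cv2
from plant import get_obs,capture,bot,spot_in,trace,pinpoint
from scipy.spatial.transform import Rotation as Ro
def cam(name):
    o=get_obs(); c=capture(name)
    f=240/np.tan(np.radians(c["fov_y"])/2)
    if "rvec" in c:
        R=cv2.Rodrigues(np.array(c["rvec"],float))[0]; t=np.array(c["tvec"],float).ravel()
    else:
        H=np.array(c["hand_eye"]); W=np.eye(4); W[:3,:3]=Ro.from_euler('xyz',o["tcp_rot"]).as_matrix(); W[:3,3]=o["tool_pos"]
        M=np.linalg.inv(W@H); R,t=M[:3,:3],M[:3,3]
    K=np.array([[f,0,c["cx"]],[0,f,c["cy"]],[0,0,1]])
    return dict(img=c["frame"],K=K,R=R,t=t,C=-R.T@t,P=K@np.c_[R,t])
def ray(c,at): return c["R"].T@np.linalg.inv(c["K"])@np.array([at[1],at[0],1.])
def onz(c,at,z):
    d=ray(c,at); return c["C"]+d*(z-c["C"][2])/d[2]
def tri(c1,a1,c2,a2):
    d1=ray(c1,a1);d2=ray(c2,a2);d1/=np.linalg.norm(d1);d2/=np.linalg.norm(d2)
    s=np.linalg.lstsq(np.c_[d1,-d2],c2["C"]-c1["C"],rcond=None)[0]
    p,q=c1["C"]+s[0]*d1,c2["C"]+s[1]*d2
    return (p+q)/2,np.linalg.norm(p-q)
def proj(c,p):
    v=c["P"]@np.append(p,1); return v[1]/v[2],v[0]/v[2]
def save(c,n): cv2.imwrite("pics/"+n,c["img"][...,::-1])
E
python3 - <<'E'
from h import *
import pickle
np.set_printoptions(precision=1,suppress=True)
cs={n:cam(n) for n in("scene","side")}
for n in cs: save(cs[n],n+"0.png"); print(n,cs[n]["C"])
for q in "vise fixed_jaw jaw crank_grip finished blank drawer mat dry_block glue paint".split():
    r={n:pinpoint(q,n)for n in cs}
    print(q,{n:[(np.array(x["at"]).round(),round(x["p"],2)) for x in r[n][:3]] for n in r})
    if r["scene"] and r["side"]: print("   ",*tri(cs["scene"],r["scene"][0]["at"],cs["side"],r["side"][0]["at"]))
o=get_obs();print(o["tool_pos"],o["tcp_rot"],o["grip_width"])
E
```

```text
scene [1226.   262.9  781. ]
side [ -47.7 -807.2 1003.4]
vise {'scene': [(array([282., 322.]), 0.61)], 'side': [(array([250., 318.]), 0.68)]}
    [624.7   6.    4.7] 10.268080985469057
fixed_jaw {'scene': [(array([282., 303.]), 0.95)], 'side': [(array([228., 336.]), 0.56)]}
    [679.2  -9.7  57.3] 2.5146913175715437
jaw {'scene': [(array([280., 302.]), 0.44)], 'side': []}
crank_grip {'scene': [(array([236., 376.]), 0.63)], 'side': [(array([260., 251.]), 0.53)]}
    [462.1  71.1  30.7] 8.458341960035973
finished {'scene': [(array([274., 314.]), 0.95), (array([285., 232.]), 0.81), (array([356., 278.]), 0.77)], 'side': [(array([216., 370.]), 0.86), (array([272., 385.]), 0.76), (array([226., 332.]), 0.69)]}
    [718.4 -19.8  99.1] 100.789896989786
blank {'scene': [(array([225., 208.]), 0.77)], 'side': [(array([307., 451.]), 0.63), (array([340., 393.]), 0.62)]}
    [ 648.2 -328.9   60.7] 117.35131569287564
drawer {'scene': [(array([287., 492.]), 0.7)], 'side': [(array([215., 196.]), 0.62)]}
    [472.9 350.6  -4.3] 7.312298636270174
mat {'scene': [(array([205., 225.]), 0.96)], 'side': [(array([361., 370.]), 0.61)]}
    [ 486.3 -326.5    1. ] 3.5213083622117134
dry_block {'scene': [(array([262., 500.]), 0.69)], 'side': [(array([223., 171.]), 0.91), (array([395., 348.]), 0.57)]}
    [400.  355.1   6.7] 5.292667210427375
glue {'scene': [(array([204., 223.]), 0.95)], 'side': [(array([360., 368.]), 0.77)]}
    [ 485.7 -326.9    5.1] 4.160888359186608
paint {'scene': [(array([182., 236.]), 0.81)], 'side': [(array([395., 345.]), 0.76)]}
    [ 392.6 -350.5    1.1] 1.305355046125079
[188.3 490.1 240.7] [3.1 0.  2.8] 91.79231532316147
```

View pics/scene0.png

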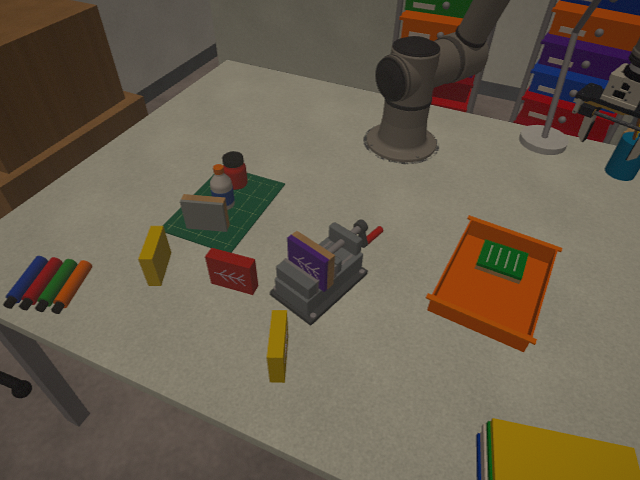

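View pics/side0.png

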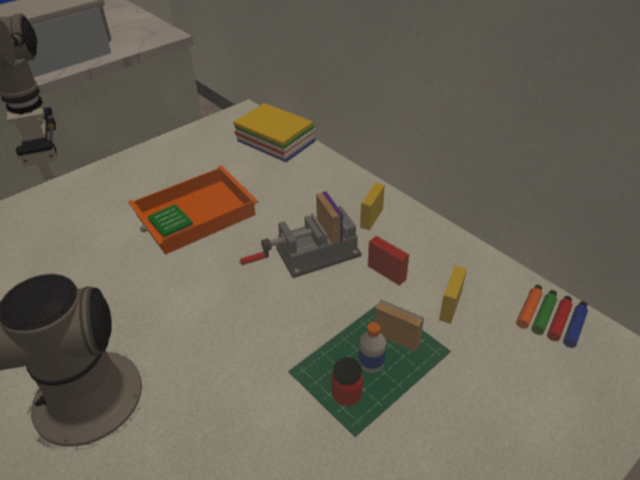

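Scene: purple block in the vise at (260,310), grey blank at (213,205) on the mat next to the bottle, red grip at (236,375), drawer on the +y side. I'm moving the wrist camera above the vise.

>>> play_rows(
  rows=[
    [[0.4, -0.95, 0.5], [0, 0, -0.75]],
    [[0.4, -0.95, 0.5], [0, 0, -0.75]],
    [[0.6, -0.95, 0.5], [0, 0, -0.75]],
    [[0.9, -0.95, 0.5], [0, 0, -0.75]],
    [[0.9, -0.95, 0.5], [0, 0, -0.75]],
    [[0.9, -0.95, 0.5], [0, 0, -0.75]],
    [[0.9, -0.95, 0.5], [0, 0, -0.75]],
    [[0.9, -0.95, 0.5], [0, 0, -0.75]],
    [[0.9, -0.95, 0.3], [0, 0, -0.75]],
    [[0.9, -0.95, 0], [0, 0, -0.75]],
    [[0.9, -0.95, 0], [0, 0, -0.75]],
    [[0.9, -0.95, 0], [0, 0, -0.75]],
  ],
  hand=1,
)

```text
time: 2.7
tool_pos: [474.0, 147.0, 369.8]
tcp_rot: [3.141, -0.0, 1.515]
contact_force: [-0.2, 1.3, -0.8]
grip_width: 91.8
finger_force: 0.0
```

>>> play_rows(
  rows=[
    [[0.9, -0.95, 0], [0, 0, -0.75]],
    [[0.9, -0.95, 0], [0, 0, -0.75]],
    [[0.9, -0.95, 0], [0, 0, -0.75]],
    [[0.5, 0, 0], [0, 0, 0]],
    [[0, 0, 0], [0, 0, 0]],
  ],
)

```text
time: 3.32
tool_pos: [569.8, 62.2, 369.0]
tcp_rot: [-3.141, 0.0, 1.203]
contact_force: [-1.7, 0.2, 0.6]
grip_width: 91.4
finger_force: 0.0
```

```bash
python3 - <<'E'
from h import *
np.set_printoptions(precision=1,suppress=True)
o=get_obs();print(o["tool_pos"],o["tcp_rot"],o["joint_positions"],o["time"])
c=cam("wrist");save(c,"w1.png");print(c["C"],c["R"])
for q,z in dict(vise=0,fixed_jaw=62,jaw=62,crank_grip=40,finished=62).items():
    r=pinpoint(q,"wrist"); print(q,[(np.array(x["at"]).round(),round(x["p"],2),onz(c,x["at"],z)) for x in r[:3]])
E
```

```text
[569.8  62.2 369. ] [-3.1  0.   1.2] [-0.   0.4  1.1  0.   1.6  0.3] 3.325
[598.3 132.  513.6] [[ 0.9 -0.4 -0. ]
 [-0.3 -0.9  0.3]
 [-0.1 -0.3 -1. ]]
vise [(array([209., 375.]), 0.93, array([628.2,   2.8,   0. ]))]
fixed_jaw []
jaw [(array([223., 382.]), 0.83, array([627.6,  -2.2,  62. ]))]
crank_grip [(array([217., 256.]), 0.59, array([468.6,  62.3,  40. ]))]
finished [(array([157., 504.]), 0.96, array([797.5,  23.6,  62. ])), (array([217., 404.]), 0.81, array([656.6,  -5. ,  62. ])), (array([287., 453.]), 0.75, array([ 690.8, -126.6,   62. ]))]
```

View pics/w1.png

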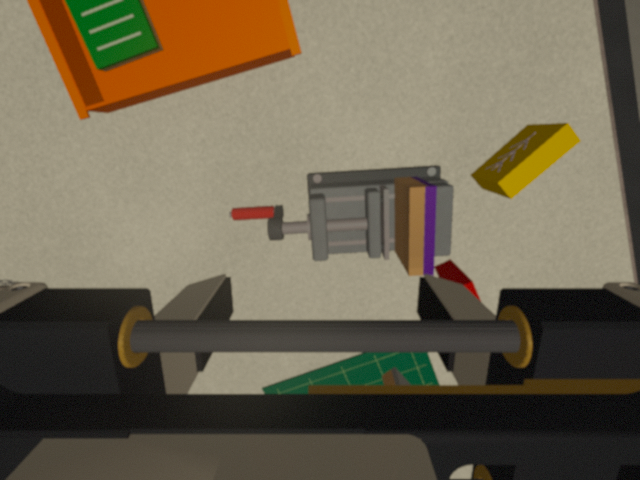

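Wrist view: vise at (210,375), with the block's top edge at columns 396–436, rows 178–274. The grip is at (213,252), left of its arm. Next: mask-based pose fits.

```bash
cat > fit.py <<'E'
from h import *
from scipy.optimize import minimize
def hull(c,lo,hi,pose,m):
    x,y,a=pose; R=Ro.from_euler('z',a).as_matrix()
    p=np.array([[i,j,k] for i in(lo[0],hi[0]) for j in(lo[1],hi[1]) for k in(lo[2],hi[2])])@R.T+[x,y,0]
    v=(c["P"]@np.c_[p,np.ones(8)].T); v=(v[:2]/v[2]).T
    cv2.fillConvexPoly(m,cv2.convexHull((v*16).round().astype(np.int32)),255,shift=4)
def masks(q,n,c,guess):
    r=trace(q,n); 
    if not r: return None
    g=proj(c,guess); b=min(r,key=lambda x:np.hypot(*(np.array(x["at"])-g)))
    return np.array(b["mask"]),b["p"]
def cost(pose,boxes,data):
    s=0
    for c,m,ign in data:
        h=np.zeros((480,640),np.uint8)
        for lo,hi in boxes: hull(c,lo,hi,pose,h)
        h=(h>0)&~ign; mm=m&~ign
        s+=1-(h&mm).sum()/max(1,(h|mm).sum())
    return s/len(data)
def fit(x0,boxes,data):
    S=np.array([x0,[x0[0]+15,x0[1],x0[2]],[x0[0],x0[1]+15,x0[2]],[x0[0],x0[1],x0[2]+.15]])
    for _ in range(3):
        r=minimize(cost,S[0],(boxes,data),method="Nelder-Mead",options=dict(initial_simplex=S,xatol=.05,fatol=1e-5))
        S=r.x+np.array([[0,0,0],[6,0,0],[0,-6,0],[0,0,-.06]])
    return r.x,r.fun
def block(z): return [([-14,-50,z],[14,50,z+85])]
E
python3 - <<'E'
from fit import *
import pickle
np.set_printoptions(precision=3,suppress=True)
D={}
for n in("scene","side","wrist"):
    c=cam(n)
    for q,g in dict(vise=(626,4,40),finished=(655,0,110),blank=(560,-310,45),drawer=(473,350,20),glue=(486,-327,60)).items():
        k=masks(q,n,c,g)
        if k: D[q,n]=(c,k[0]); print(q,n,k[1],k[0].sum())
pickle.dump(D,open("D.pkl","wb"))
Z=np.zeros((480,640),bool)
def data(q,ig=None,cams=("scene","side","wrist")):
    return [(D[q,n][0],D[q,n][1],D[ig,n][1] if ig and (ig,n) in D else Z) for n in cams if (q,n) in D]
f=fit([655,0,-.36],block(62),data("finished","vise")); print("finished",f)
for n in("scene","side","wrist"): print(n,fit([655,0,-.36],block(62),data("finished","vise",(n,))))
for yaw in(-.4,.2,.8,1.3): print("blank",fit([570,-310,yaw],block(3),data("blank","glue",("scene","side"))))
for t in(10,20):
    B=[([-95,-60,0],[95,60,t]),([-90,-45,0],[85,45,62]),([55,-45,62],[85,45,96]),([-90,-40,62],[-70,40,104])]
    print("vise",t,fit([626,4,-.36],B,data("vise","finished")))
B=[([-135,-100,0],[135,100,50])]
print("drawer",fit([473,350,-.3],B,data("drawer",None,("scene","side"))),fit([473,350,0],B,data("drawer",None,("scene","side"))))
E
```

```text
vise scene 0.58 4843
finished scene 0.74 1603
blank scene 0.81 1524
drawer scene 0.87 9569
glue scene 0.61 671
vise side 0.67 3789
finished side 0.59 969
blank side 0.71 1561
drawer side 0.66 5246
glue side 0.61 1045
vise wrist 0.92 10378
finished wrist 0.81 3796
blank wrist 0.57 312
drawer wrist 0.68 17678
finished (array([658.918,  -2.232,  -0.313]), np.float64(0.028547537792278293))
scene (array([659.823,  -0.429,  -0.312]), np.float64(0.023298589822195015))
side (array([656.986, -10.525,  -0.304]), np.float64(0.007462686567164201))
wrist (array([658.802,  -2.125,  -0.308]), np.float64(0.0031603897814064252))
blank (array([ 571.978, -320.721,    0.325]), np.float64(0.059626435174726156))
blank (array([ 571.768, -320.824,    0.329]), np.float64(0.0595710960125746))
blank (array([ 572.031, -320.604,    0.326]), np.float64(0.05957629139467646))
blank (array([ 572.28 , -320.598,    0.335]), np.float64(0.060155164514103965))
vise 10 (array([624.593,   4.113,  -0.318]), np.float64(0.15723900133552846))
vise 20 (array([624.833,   4.102,  -0.315]), np.float64(0.15838855243443742))
drawer (array([470.867, 349.217,  -0.104]), np.float64(0.19341656619651476)) (array([470.977, 349.496,  -0.103]), np.float64(0.19327669362314182))
```

>>> play_rows(
  rows=[
    [[0.743, -0.535, -0.4], [0, 0, 0.1]],
    [[0.743, -0.535, -0.4], [0, 0, 0.1]],
    [[0.743, -0.535, -0.4], [0, 0, 0.1]],
    [[0.743, -0.535, -0.4], [0, 0, 0.1]],
    [[0, 0, -0.9], [0, 0, 0]],
    [[0, 0, -0.9], [0, 0, 0]],
    [[0, 0, -0.9], [0, 0, 0]],
    [[0, 0, -0.9], [0, 0, 0]],
    [[0, 0, -0.9], [0, 0, 0]],
    [[0, 0, -0.9], [0, 0, 0]],
    [[0, 0, -0.9], [0, 0, 0]],
    [[0, 0, -0.4], [0, 0, 0]],
  ],
)

```text
time: 6.02
tool_pos: [657.7, -1.5, 119.0]
tcp_rot: [-3.139, 0.001, 1.26]
contact_force: [0.1, -0.3, -0.3]
grip_width: 92.0
finger_force: 0.0
```

>>> play_rows(
  rows=[
    [[0, 0, 0], [0, 0, 0]],
    [[0, 0, 0], [0, 0, 0]],
    [[0, 0, 0], [0, 0, 0]],
    [[0, 0, 0], [0, 0, 0]],
    [[0, 0, 0], [0, 0, 0]],
    [[0, 0, 0], [0, 0, 0]],
  ],
  hand=-1,
)

```text
time: 6.78
tool_pos: [658.4, -1.6, 120.8]
tcp_rot: [3.141, -0.0, 1.26]
contact_force: [-0.0, 1.2, -0.0]
grip_width: 36.3
finger_force: 0.0
```

>>> play_rows(
  rows=[
    [[0, 0, 0], [0, 0, 0]],
    [[0, 0, 0], [0, 0, 0]],
    [[0, 0, 0], [0, 0, 0]],
    [[0, 0, 0.7], [0, 0, 0]],
    [[0, 0, 0.9], [0, 0, 0]],
    [[0, 0, 0.9], [0, 0, 0]],
  ],
)

```text
time: 7.52
tool_pos: [658.2, -1.6, 196.0]
tcp_rot: [-3.141, 0.0, 1.26]
contact_force: [0.3, 0.2, -2.0]
grip_width: 27.3
finger_force: 30.0
```

>>> play_rows(
  rows=[
    [[-0.339, 0.958, 0], [0, 0, 0.127]],
    [[-0.339, 0.958, 0], [0, 0, 0.127]],
    [[-0.339, 0.958, 0], [0, 0, 0.127]],
    [[-0.339, 0.958, 0], [0, 0, 0.127]],
    [[-0.339, 0.958, 0], [0, 0, 0.127]],
    [[-0.339, 0.958, 0], [0, 0, 0.127]],
    [[-0.339, 0.958, 0], [0, 0, 0.127]],
    [[-0.339, 0.958, 0], [0, 0, 0.127]],
    [[-0.339, 0.958, 0], [0, 0, 0.127]],
    [[-0.339, 0.958, 0], [0, 0, 0.127]],
    [[-0.339, 0.958, 0], [0, 0, 0.127]],
    [[-0.339, 0.958, 0], [0, 0, 0.127]],
  ],
)

```text
time: 9.02
tool_pos: [535.8, 344.1, 195.4]
tcp_rot: [-3.141, 0.0, 1.473]
contact_force: [0.6, 1.1, -1.4]
grip_width: 28.2
finger_force: 30.0
```

```bash
python3 - <<'E'
from h import *
np.set_printoptions(precision=1,suppress=True)
c=cam("side");cs=cam("scene"); m=np.vstack([c["img"][140:300,100:300].repeat(3,0).repeat(3,1)[:, :600][:300]*1, cs["img"][200:360,410:610].repeat(3,0).repeat(3,1)[100:400]])
cv2.imwrite("pics/dr.png",m[...,::-1])
E
```

```text
(no output)
```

View pics/dr.png

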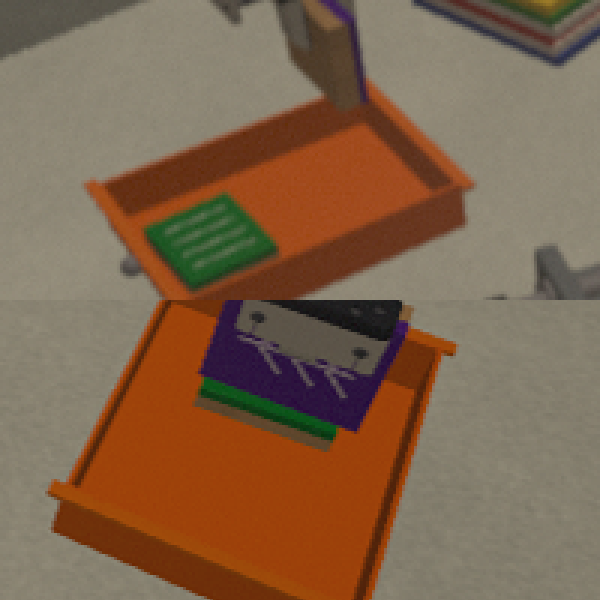

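The drawer matches the fit, with the block held above its free half and parallel to its end. Lowering.

>>> play_rows(
  rows=[
    [[0, 0, -0.9], [0, 0, 0]],
    [[0, 0, -0.9], [0, 0, 0]],
    [[0, 0, -0.9], [0, 0, 0]],
    [[0, 0, -0.9], [0, 0, 0]],
    [[0, 0, -0.6], [0, 0, 0]],
    [[0, 0, -0.1], [0, 0, 0]],
    [[0, 0, 0], [0, 0, 0]],
  ],
)

```text
time: 10.0
tool_pos: [536.9, 343.3, 67.3]
tcp_rot: [3.141, -0.0, 1.473]
contact_force: [-0.0, -0.1, -1.4]
grip_width: 27.6
finger_force: 30.0
```

>>> play_rows(
  rows=[
    [[0, 0, -0.1], [0, 0, 0]],
    [[0, 0, 0], [0, 0, 0]],
  ],
)

```text
time: 10.25
tool_pos: [536.5, 343.4, 64.2]
tcp_rot: [3.141, -0.0, 1.473]
contact_force: [0.4, -0.3, -2.0]
grip_width: 27.6
finger_force: 30.0
```

>>> play_rows(
  rows=[
    [[0, 0, 0], [0, 0, 0]],
    [[0, 0, 0], [0, 0, 0]],
    [[0, 0, 0], [0, 0, 0]],
    [[0, 0, 0], [0, 0, 0]],
    [[0, 0, 0.6], [0, 0, 0]],
    [[0, 0, 0.9], [0, 0, 0]],
    [[0, 0, 0.9], [0, 0, 0]],
    [[0, 0, 0.9], [0, 0, 0]],
    [[0, 0, 0.9], [0, 0, 0]],
  ],
  hand=0.3,
)

```text
time: 11.38
tool_pos: [536.5, 343.4, 192.2]
tcp_rot: [3.14, -0.001, 1.473]
contact_force: [-0.5, 0.8, 0.1]
grip_width: 59.7
finger_force: 0.0
```

```bash
python3 - <<'E'
from h import *
np.set_printoptions(precision=1,suppress=True)
c=cam("side");cs=cam("scene"); m=np.vstack([c["img"][140:300,100:300].repeat(3,0).repeat(3,1)[:300], cs["img"][200:360,410:610].repeat(3,0).repeat(3,1)[100:400]])
cv2.imwrite("pics/dr2.png",m[...,::-1]);o=get_obs();print(o["tool_pos"],o["grip_width"])
E
```

```text
[538.  344.1 194.7] 59.61633997962784
```

View pics/dr2.png

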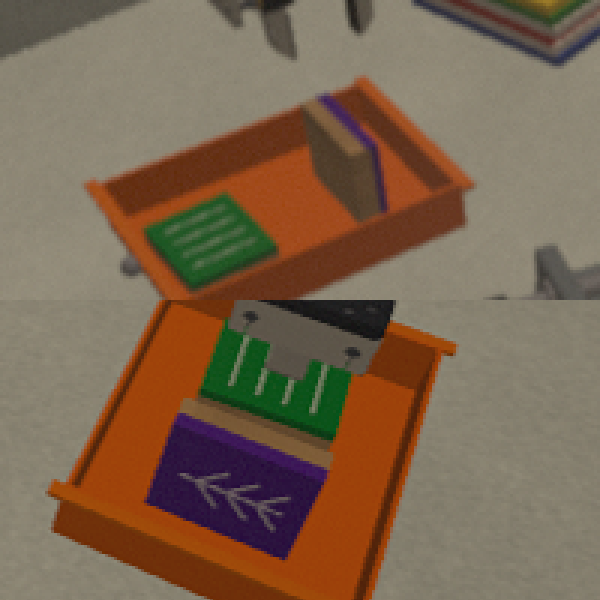

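Block stands in the free half, released. Going over the blank with the opening at about 60 mm.

>>> play_rows(
  rows=[
    [[0.05, -0.7, 0.9], [0, 0, 0.133]],
    [[0.05, -0.98, 0.9], [0, 0, 0.133]],
    [[0.05, -0.98, 0.9], [0, 0, 0.133]],
    [[0.05, -0.98, 0.9], [0, 0, 0.133]],
    [[0.05, -0.98, 0.9], [0, 0, 0.133]],
    [[0.05, -0.98, 0], [0, 0, 0.133]],
    [[0.05, -0.98, 0], [0, 0, 0.133]],
    [[0.05, -0.98, 0], [0, 0, 0.133]],
    [[0.05, -0.98, 0], [0, 0, 0.133]],
    [[0.05, -0.98, 0], [0, 0, 0.133]],
    [[0.05, -0.98, 0], [0, 0, 0.133]],
    [[0.05, -0.98, 0], [0, 0, 0.133]],
  ],
)

```text
time: 12.98
tool_pos: [554.1, -2.0, 324.5]
tcp_rot: [-3.141, -0.0, 1.696]
contact_force: [-0.3, -0.1, 0.2]
grip_width: 60.0
finger_force: 0.0
```

>>> play_rows(
  rows=[
    [[0.06, -0.98, 0], [0, 0, 0.133]],
    [[0.06, -0.98, 0], [0, 0, 0.133]],
    [[0.06, -0.98, 0], [0, 0, 0.133]],
    [[0.06, -0.98, 0], [0, 0, 0.133]],
    [[0.06, -0.98, 0], [0, 0, 0.133]],
    [[0.06, -0.98, 0], [0, 0, 0.133]],
    [[0.06, -0.98, 0], [0, 0, 0.133]],
    [[0.06, -0.98, 0], [0, 0, 0.133]],
    [[0.06, -0.98, 0], [0, 0, 0.133]],
    [[0.06, -0.98, 0], [0, 0, 0.133]],
    [[0.06, -0.98, 0], [0, 0, 0.133]],
    [[0, 0, 0], [0, 0, 0]],
  ],
)

```text
time: 14.48
tool_pos: [573.6, -326.3, 323.6]
tcp_rot: [-3.141, -0.001, 1.897]
contact_force: [0.2, 0.5, -0.5]
grip_width: 59.7
finger_force: 0.0
```

```bash
python3 - <<'E'
from fit import *
import pickle
np.set_printoptions(precision=3,suppress=True)
D=pickle.load(open("D.pkl","rb"))
o=get_obs();print(o["tool_pos"],o["tcp_rot"],o["time"])
c=cam("wrist");save(c,"w2.png")
Z=np.zeros((480,640),bool)
gl=masks("glue","wrist",c,(486,-327,60)); bl=masks("blank","wrist",c,(572,-321,60))
print(gl and gl[1],bl and (bl[1],bl[0].sum()))
d=(c,bl[0],gl[0] if gl else Z)
print("wrist",fit([572,-321,.33],block(3),[d]))
a=[(D["blank",n][0],D["blank",n][1],D["glue",n][1]) for n in("scene","side")]
print("scene",fit([572,-321,.33],block(3),a[:1]),"all",fit([572,-321,.33],block(3),a+[d]))
print([onz(c,x["at"],3) for x in pinpoint("glue","wrist")[:2]])
print("red near?",proj(c,(600,-140,80)))
E
```

```text
[ 573.609 -326.334  323.552] [-3.141 -0.001  1.897] 14.475
0.62 (0.76, np.int64(2303))
wrist (array([ 573.159, -319.233,    0.318]), np.float64(0.05807770961145198))
scene (array([ 571.336, -319.125,    0.326]), np.float64(0.03668564199873503)) all (array([ 572.395, -319.676,    0.323]), np.float64(0.06462274227096709))
[array([ 483.671, -325.492,    3.   ])]
red near? (np.float64(34.86032521857465), np.float64(410.4944073352294))
```

View pics/w2.png

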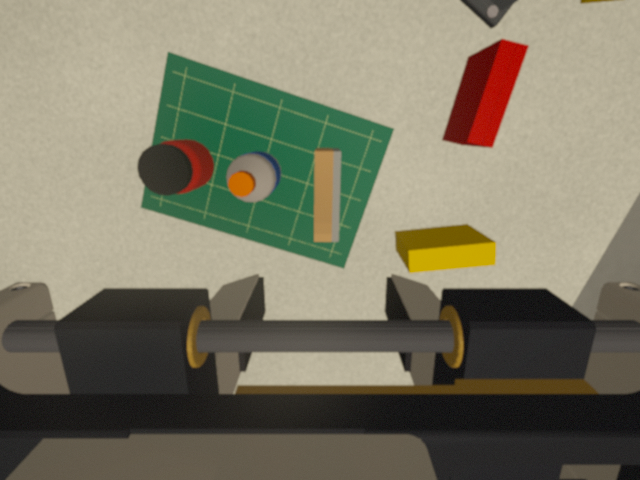

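Blank fit agrees across cameras: (572,-320), yaw 0.32. In the picture the bottle is left of it, and the yellow look-alike at (248,445) is clear of the fingers.

>>> play_rows(
  rows=[
    [[0.07, -0.1, -0.9], [0, 0, 0]],
    [[0, 0, -0.9], [0, 0, 0]],
    [[0, 0, -0.9], [0, 0, 0]],
    [[0, 0, -0.9], [0, 0, 0]],
    [[0, 0, -0.9], [0, 0, 0]],
    [[0, 0, -0.9], [0, 0, 0]],
    [[0, 0, -0.9], [0, 0, 0]],
    [[0, 0, -0.9], [0, 0, 0]],
    [[0, 0, -0.7], [0, 0, 0]],
    [[0, 0, -0.35], [0, 0, 0]],
    [[0, 0, 0], [0, 0, 0]],
  ],
)

```text
time: 16.05
tool_pos: [576.3, -326.9, 77.1]
tcp_rot: [-3.141, -0.001, 1.9]
contact_force: [0.6, 0.0, 0.3]
grip_width: 60.0
finger_force: 0.0
```

>>> play_rows(
  rows=[
    [[0, 0, 0], [0, 0, 0]],
    [[0, 0, 0], [0, 0, 0]],
    [[0, 0, 0], [0, 0, 0]],
    [[0, 0, 0], [0, 0, 0]],
    [[0, 0, 0], [0, 0, 0]],
    [[0, 0, 0], [0, 0, 0]],
  ],
  hand=-1,
)

```text
time: 16.8
tool_pos: [576.4, -327.6, 77.6]
tcp_rot: [3.141, 0.0, 1.9]
contact_force: [-0.2, 0.2, 3.2]
grip_width: 27.6
finger_force: 29.9
```

>>> play_rows(
  rows=[
    [[0, 0, 0.6], [0, 0, 0]],
    [[0, 0, 0.9], [0, 0, 0]],
    [[0, 0, 0.9], [0, 0, 0]],
    [[0, 0, 0.9], [0, 0, 0]],
    [[0, 0, 0.9], [0, 0, 0]],
    [[0, 0, 0.9], [0, 0, 0]],
  ],
)

```text
time: 17.55
tool_pos: [576.1, -327.4, 232.0]
tcp_rot: [3.141, 0.0, 1.9]
contact_force: [0.4, 0.2, -1.2]
grip_width: 28.1
finger_force: 29.9
```

>>> play_rows(
  rows=[
    [[0.23, 0.949, 0], [0, 0, -0.415]],
    [[0.23, 0.949, 0], [0, 0, -0.415]],
    [[0.23, 0.949, 0], [0, 0, -0.415]],
    [[0.23, 0.949, 0], [0, 0, -0.415]],
    [[0.23, 0.949, 0], [0, 0, -0.415]],
    [[0.23, 0.949, 0], [0, 0, -0.415]],
    [[0.23, 0.949, 0], [0, 0, -0.415]],
    [[0.23, 0.949, 0], [0, 0, -0.415]],
    [[0.23, 0.949, 0], [0, 0, -0.415]],
    [[0.23, 0.949, 0], [0, 0, -0.415]],
    [[0.23, 0.949, 0], [0, 0, -0.415]],
    [[0, 0, 0], [0, 0, 0]],
  ],
)

```text
time: 19.05
tool_pos: [652.3, -12.1, 230.9]
tcp_rot: [3.141, -0.001, 1.265]
contact_force: [0.2, -0.2, -2.0]
grip_width: 28.0
finger_force: 29.9
```

```bash
python3 - <<'E'
from fit import *
np.set_printoptions(precision=3,suppress=True)
o=get_obs();print(o["tool_pos"],o["tcp_rot"],o["grip_width"],o["time"])
T=np.array(o["tool_pos"])
c=cam("scene");s=cam("side")
m=np.hstack([x["img"][r:r+140,k:k+130].repeat(3,0).repeat(3,1) for x,r,k in((c,190,260),(s,150,250))])
cv2.imwrite("pics/v.png",m[...,::-1])
# jaw gap from unoccluded views
w=cam("wrist")
V=np.array([624.7,4]);R=Ro.from_euler('z',-.315).as_matrix()[:2,:2]
for q,z in(("jaw",62),("fixed_jaw",62),("crank_grip",35),("vise",0)):
    for n,cc in(("wrist",w),("scene",c),("side",s)):
        for x in pinpoint(q,n)[:1]:
            p=onz(cc,x["at"],z); print(q,n,round(x["p"],2),R.T@(p[:2]-V))
E
```

```text
[652.255 -12.124 230.859] [ 3.141 -0.001  1.265] 27.960473694232913 19.05
jaw wrist 0.75 [7.618 0.78 ]
jaw scene 0.89 [6.141 4.687]
jaw side 0.93 [4.016 0.914]
fixed_jaw wrist 0.85 [54.826  2.956]
fixed_jaw scene 0.88 [49.51  -4.038]
fixed_jaw side 0.72 [52.63   1.983]
crank_grip wrist 0.92 [-171.363    9.768]
crank_grip scene 0.42 [-184.726   13.017]
crank_grip side 0.57 [-171.384   10.051]
vise wrist 0.6 [ 3.089 -0.192]
vise scene 0.74 [ -37.238 -362.735]
vise side 0.59 [11.91   5.683]
```

View pics/v.png

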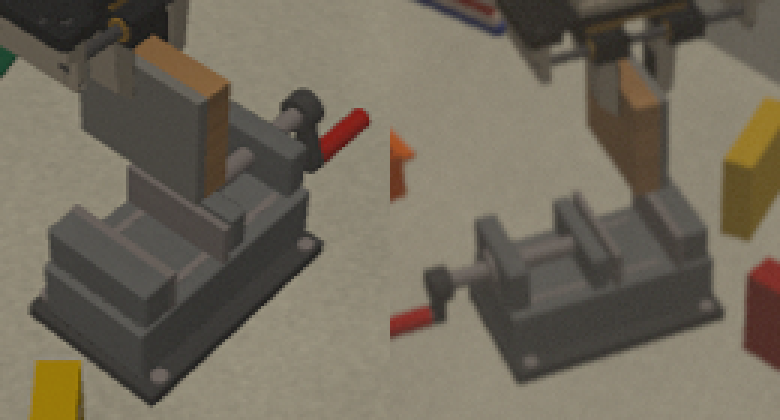

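Vise and blank line up: jaw faces are at about 6.6 and 55, and the blank centre is at about 31. Inserting.

>>> play_rows(
  rows=[
    [[0, 0, -0.8], [0, 0, 0]],
    [[0, 0, -0.8], [0, 0, 0]],
    [[0, 0, -0.7], [0, 0, 0]],
    [[0, 0, -0.5], [0, 0, 0]],
    [[0, 0, -0.3], [0, 0, 0]],
    [[0, 0, 0], [0, 0, 0]],
    [[0, 0, 0], [0, 0, 0]],
  ],
)

```text
time: 20.68
tool_pos: [652.5, -14.4, 137.8]
tcp_rot: [3.14, -0.0, 1.262]
contact_force: [-0.5, 0.4, -1.5]
grip_width: 27.6
finger_force: 29.9
```

>>> play_rows(
  rows=[
    [[0, 0, -0.06], [0, 0, 0]],
    [[0, 0, 0], [0, 0, 0]],
  ],
)

```text
time: 20.92
tool_pos: [652.6, -14.4, 136.3]
tcp_rot: [3.14, -0.0, 1.262]
contact_force: [-0.9, 0.6, 2.8]
grip_width: 27.7
finger_force: 29.9
```

>>> play_rows(
  rows=[
    [[0, 0, 0], [0, 0, 0]],
    [[0, 0, 0], [0, 0, 0]],
    [[0, 0, 0], [0, 0, 0]],
    [[0, 0, 0], [0, 0, 0]],
    [[0, 0, 0.6], [0, 0, 0]],
    [[0, 0, 0.9], [0, 0, 0]],
    [[0, 0, 0.9], [0, 0, 0]],
    [[0, 0, 0.9], [0, 0, 0]],
  ],
  hand=0.3,
)

```text
time: 21.92
tool_pos: [652.1, -14.3, 235.3]
tcp_rot: [-3.142, 0.0, 1.262]
contact_force: [-0.1, 0.0, -0.2]
grip_width: 59.8
finger_force: 0.0
```

```bash
python3 - <<'E'
from fit import *
np.set_printoptions(precision=3,suppress=True)
o=get_obs();print(o["tool_pos"],o["tcp_rot"],o["grip_width"],o["joint_positions"],o["time"])
V=np.array([624.7,4]);R=Ro.from_euler('z',-.315).as_matrix()[:2,:2]
d=[]
for n in("scene","side","wrist"):
    c=cam(n); b=masks("blank",n,c,(655,-6,110)); v=masks("vise",n,c,(625,4,40))
    if b and v: d.append((c,b[0],v[0])); print(n,b[1],b[0].sum(),fit([655,-6,-.315],block(62),d[-1:]))
f=fit([655,-6,-.315],block(62),d); print(f, R.T@(f[0][:2]-V))
c=cam("scene");s=cam("side")
m=np.hstack([x["img"][r:r+140,k:k+130].repeat(3,0).repeat(3,1) for x,r,k in((c,190,260),(s,150,250))])
cv2.imwrite("pics/v2.png",m[...,::-1])
E
```

```text
[652.105 -14.342 235.251] [-3.142  0.     1.262] 59.84644901303607 [-0.139  0.586  1.141 -0.     1.414  0.169] 21.925
scene 0.59 1669 (array([655.921,  -5.234,  -0.29 ]), np.float64(0.019058963668850515))
side 0.63 974 (array([655.209,  -8.236,  -0.335]), np.float64(0.01634320735444328))
wrist 0.93 6121 (array([656.478,  -5.724,  -0.32 ]), np.float64(0.0034341782502044227))
(array([656.714,  -5.929,  -0.326]), np.float64(0.02200106249419383)) [33.515  0.478]
```

View pics/v2.png

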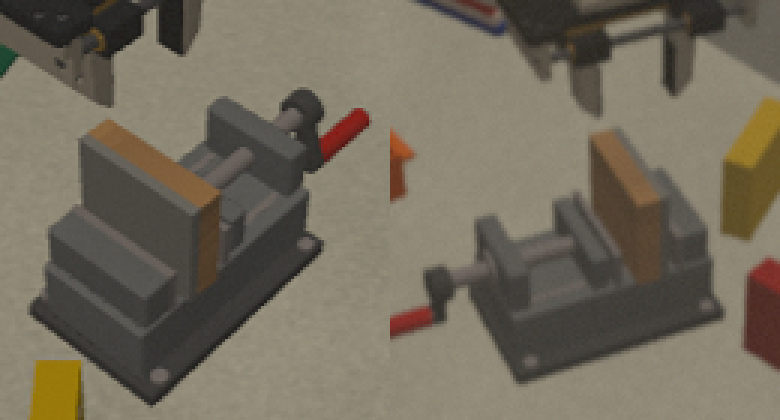

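Blank stands free at vise x≈33.5 between the jaws. Next, over the crank grip, turning the gripper 90°.

>>> play_rows(
  rows=[
    [[-0.566, 0.239, 0], [0, 0, 0.94]],
    [[-0.566, 0.239, 0], [0, 0, 0.94]],
    [[-0.566, 0.239, 0], [0, 0, 0.94]],
    [[-0.566, 0.239, 0], [0, 0, 0.94]],
    [[-0.566, 0.239, 0], [0, 0, 0.94]],
    [[-0.566, 0.239, 0], [0, 0, 0.94]],
    [[-0.566, 0.239, 0], [0, 0, 0.94]],
    [[-0.566, 0.239, 0], [0, 0, 0.94]],
    [[-0.566, 0.239, 0], [0, 0, 0.94]],
    [[-0.566, 0.239, 0], [0, 0, 0.94]],
    [[-0.566, 0.239, 0], [0, 0, 0.94]],
    [[-0.566, 0.239, 0], [0, 0, 0.94]],
  ],
)

```text
time: 23.98
tool_pos: [447.8, 71.9, 234.4]
tcp_rot: [3.142, -0.0, 2.842]
contact_force: [-0.2, 0.9, -0.3]
grip_width: 59.9
finger_force: 0.0
```

>>> play_rows(
  rows=[
    [[0, 0, 0], [0, 0, 0]],
  ],
)

```text
time: 24.1
tool_pos: [447.8, 72.0, 234.6]
tcp_rot: [3.141, 0.0, 2.837]
contact_force: [-0.3, 0.3, 0.2]
grip_width: 59.5
finger_force: 0.0
```

```bash
python3 - <<'E'
from fit import *
np.set_printoptions(precision=3,suppress=True)
o=get_obs();print(o["tool_pos"],o["tcp_rot"],o["grip_width"],o["joint_positions"],o["time"])
V=np.array([624.7,4]);R=Ro.from_euler('z',-.315).as_matrix()[:2,:2]
P={}
for n in("wrist","scene","side"):
    c=cam(n)
    for x in pinpoint("crank_grip",n)[:2]:
        p=onz(c,x["at"],36); print(n,x["at"],round(x["p"],2),p,R.T@(p[:2]-V)); P.setdefault(n,(c,x["at"]))
if "wrist" in P and "side" in P: print(tri(*P["wrist"],*P["side"]))
save(P["wrist"][0],"w3.png") if "wrist" in P else save(cam("wrist"),"w3.png")
E
```

```text
[447.794  71.999 234.585] [3.141 0.    2.837] 59.54332834396926 [-0.01   0.217  1.718  0.     1.207 -1.276] 24.1
wrist [231.7, 330.0] 0.81 [469.396  69.839  36.   ] [-168.061   14.484]
scene [235.1, 375.1] 0.59 [462.682  73.875  36.   ] [-175.694   16.241]
side [257.9, 250.4] 0.6 [464.846  68.139  36.   ] [-171.861   11.458]
(array([468.096,  70.188,  33.736]), np.float64(3.8181029996193288))
```

View pics/w3.png

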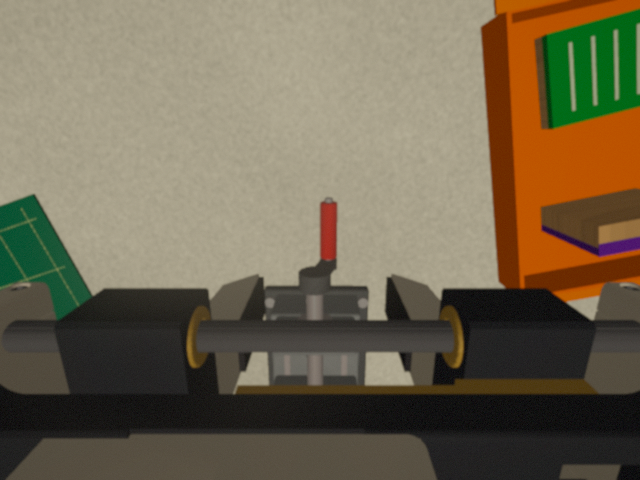

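Wrist view: red grip at rows 203–262, column 328, pointing straight out between the fingers' line. Descending on it.

>>> play_rows(
  rows=[
    [[0.07, 0.07, -0.9], [0, 0, 0]],
    [[0, 0, -0.9], [0, 0, 0]],
    [[0, 0, -0.9], [0, 0, 0]],
    [[0, 0, -0.9], [0, 0, 0]],
    [[0, 0, -0.9], [0, 0, 0]],
    [[0, 0, -0.9], [0, 0, 0]],
    [[0, 0, -0.8], [0, 0, 0]],
    [[0, 0, -0.39], [0, 0, 0]],
    [[0, 0, 0], [0, 0, 0]],
  ],
)

```text
time: 25.52
tool_pos: [450.4, 73.7, 36.3]
tcp_rot: [-3.141, -0.001, 2.837]
contact_force: [0.4, 0.8, 0.5]
grip_width: 60.0
finger_force: 0.0
```

>>> play_rows(
  rows=[
    [[0, 0, 0], [0, 0, 0]],
    [[0, 0, 0], [0, 0, 0]],
    [[0, 0, 0], [0, 0, 0]],
    [[0, 0, 0], [0, 0, 0]],
    [[0, 0, 0], [0, 0, 0]],
    [[0, 0, 0], [0, 0, 0]],
    [[0, 0, 0], [0, 0, 0]],
  ],
  hand=-1,
)

```text
time: 26.4
tool_pos: [450.6, 73.9, 36.8]
tcp_rot: [3.141, 0.0, 2.837]
contact_force: [-0.8, 2.1, 0.2]
grip_width: 17.0
finger_force: 30.0
```

```bash
python3 - <<'E'
from fit import *
np.set_printoptions(precision=3,suppress=True)
o=get_obs();T=np.array(o["tool_pos"]);print(T,o["tcp_rot"],o["grip_width"],o["contact_force"],o["finger_force"],o["time"])
V=np.array([624.7,4]);R=Ro.from_euler('z',-.315).as_matrix()[:2,:2]
print(R.T@(T[:2]-V))
E
```

```text
[450.63   73.941  36.807] [3.141 0.    2.837] 17.010074956538475 [-0.845  2.116  0.242] 29.999580681324005 26.4
[-187.174   12.569]
```

```bash
cat > tab.py <<'E'
import sys; from fit import *
def tab(a0,a1,n):
    R=Ro.from_euler('z',-.315).as_matrix(); a=np.linspace(a0,a1,n+1)
    p=np.c_[2.865*a,-45*np.sin(a),45*np.cos(a)]@R.T/30
    p=(p-p[0]).round(2); print([[list(map(float,d)),[0,0,0]] for d in np.diff(p,axis=0).round(2)])
if __name__=="__main__": tab(*map(float,sys.argv[1:3]),int(sys.argv[3]))
E
python3 tab.py 3.425 6.425 12; python3 tab.py 6.425 9.425 12
```

```text
[[[0.13, 0.32, 0.15], [0, 0, 0]], [[0.11, 0.27, 0.23], [0, 0, 0]], [[0.1, 0.21, 0.29], [0, 0, 0]], [[0.07, 0.14, 0.34], [0, 0, 0]], [[0.04, 0.05, 0.37], [0, 0, 0]], [[0.01, -0.04, 0.38], [0, 0, 0]], [[-0.02, -0.12, 0.35], [0, 0, 0]], [[-0.04, -0.21, 0.31], [0, 0, 0]], [[-0.06, -0.27, 0.25], [0, 0, 0]], [[-0.08, -0.32, 0.17], [0, 0, 0]], [[-0.09, -0.36, 0.09], [0, 0, 0]], [[-0.09, -0.36, 0.0], [0, 0, 0]]]
[[[-0.09, -0.35, -0.1], [0, 0, 0]], [[-0.08, -0.32, -0.18], [0, 0, 0]], [[-0.06, -0.26, -0.26], [0, 0, 0]], [[-0.04, -0.19, -0.32], [0, 0, 0]], [[-0.01, -0.12, -0.36], [0, 0, 0]], [[0.02, -0.03, -0.37], [0, 0, 0]], [[0.04, 0.07, -0.37], [0, 0, 0]], [[0.08, 0.14, -0.34], [0, 0, 0]], [[0.09, 0.22, -0.28], [0, 0, 0]], [[0.12, 0.28, -0.22], [0, 0, 0]], [[0.13, 0.33, -0.14], [0, 0, 0]], [[0.14, 0.34, -0.04], [0, 0, 0]]]
```

>>> play_rows(
  rows=[
    [[0.13, 0.32, 0.15], [0, 0, 0]],
    [[0.11, 0.27, 0.23], [0, 0, 0]],
    [[0.1, 0.21, 0.29], [0, 0, 0]],
    [[0.07, 0.14, 0.34], [0, 0, 0]],
    [[0.04, 0.05, 0.37], [0, 0, 0]],
    [[0.01, -0.04, 0.38], [0, 0, 0]],
    [[-0.02, -0.12, 0.35], [0, 0, 0]],
    [[-0.04, -0.21, 0.31], [0, 0, 0]],
    [[-0.06, -0.27, 0.25], [0, 0, 0]],
    [[-0.08, -0.32, 0.17], [0, 0, 0]],
    [[-0.09, -0.36, 0.09], [0, 0, 0]],
    [[-0.09, -0.36, 0.0], [0, 0, 0]],
  ],
)

```text
time: 27.9
tool_pos: [452.9, 52.3, 124.8]
tcp_rot: [3.141, 0.001, 2.837]
contact_force: [2.0, 4.8, -6.3]
grip_width: 17.0
finger_force: 30.0
```

```bash
cat > ang.py <<'E'
from fit import *
o=get_obs();T=np.array(o["tool_pos"]);R=Ro.from_euler('z',-.315).as_matrix()[:2,:2]
v=R.T@(T[:2]-[624.7,4]); print(T.round(1),v.round(1),"a mod 2pi",np.arctan2(-v[1],T[2]-80)%(2*np.pi),"r",np.hypot(v[1],T[2]-80),o["contact_force"],o["grip_width"],o["time"])
E
python3 ang.py
```

```text
[452.9  52.3 124.8] [-178.3   -7.3] a mod 2pi 0.16239937114929026 r 45.42091163690106 [ 2.01870273  4.76499429 -6.33817316] 16.95923205533955 27.9
```

>>> play_rows(
  rows=[
    [[-0.09, -0.35, -0.1], [0, 0, 0]],
    [[-0.08, -0.32, -0.18], [0, 0, 0]],
    [[-0.06, -0.26, -0.26], [0, 0, 0]],
    [[-0.04, -0.19, -0.32], [0, 0, 0]],
    [[-0.01, -0.12, -0.36], [0, 0, 0]],
    [[0.02, -0.03, -0.37], [0, 0, 0]],
    [[0.04, 0.07, -0.37], [0, 0, 0]],
    [[0.08, 0.14, -0.34], [0, 0, 0]],
    [[0.09, 0.22, -0.28], [0, 0, 0]],
    [[0.12, 0.28, -0.22], [0, 0, 0]],
    [[0.13, 0.33, -0.14], [0, 0, 0]],
    [[0.14, 0.34, -0.04], [0, 0, 0]],
  ],
)

```text
time: 29.4
tool_pos: [462.7, 55.4, 35.0]
tcp_rot: [-3.14, -0.001, 2.838]
contact_force: [-1.9, -2.2, 3.8]
grip_width: 16.9
finger_force: 30.0
```

```bash
python3 ang.py; python3 tab.py 9.425 10.925 6; python3 tab.py 10.925 12 6
```

```text
[462.7  55.4  35. ] [-169.9   -1.3] a mod 2pi 3.112504349274615 r 45.041637966844256 [-1.87023614 -2.22210582  3.83938033] 16.88927193103712 29.4
[[[0.14, 0.35, 0.05], [0, 0, 0]], [[0.13, 0.32, 0.13], [0, 0, 0]], [[0.11, 0.28, 0.22], [0, 0, 0]], [[0.1, 0.22, 0.29], [0, 0, 0]], [[0.07, 0.15, 0.34], [0, 0, 0]], [[0.05, 0.06, 0.36], [0, 0, 0]]]
[[[0.01, -0.01, 0.27], [0, 0, 0]], [[0.0, -0.06, 0.26], [0, 0, 0]], [[-0.01, -0.1, 0.25], [0, 0, 0]], [[-0.03, -0.14, 0.23], [0, 0, 0]], [[-0.04, -0.17, 0.2], [0, 0, 0]], [[-0.05, -0.21, 0.16], [0, 0, 0]]]
```

>>> play_rows(
  rows=[
    [[0.14, 0.35, 0.05], [0, 0, 0]],
    [[0.13, 0.32, 0.13], [0, 0, 0]],
    [[0.11, 0.28, 0.22], [0, 0, 0]],
    [[0.1, 0.22, 0.29], [0, 0, 0]],
    [[0.07, 0.15, 0.34], [0, 0, 0]],
    [[0.05, 0.06, 0.36], [0, 0, 0]],
  ],
)

```text
time: 30.15
tool_pos: [481.0, 98.6, 77.7]
tcp_rot: [3.141, -0.0, 2.838]
contact_force: [-1.2, 1.3, -5.4]
grip_width: 17.3
finger_force: 30.0
```

>>> play_rows(
  rows=[
    [[0.01, -0.01, 0.27], [0, 0, 0]],
    [[0.0, -0.06, 0.26], [0, 0, 0]],
  ],
)

```text
time: 30.4
tool_pos: [481.3, 96.3, 93.6]
tcp_rot: [3.14, -0.0, 2.837]
contact_force: [-1.2, 5.1, -4.7]
grip_width: 17.3
finger_force: 30.0
```

```bash
python3 ang.py
```

```text
[481.3  96.3  93.6] [-164.9   43.3] a mod 2pi 5.016734584630545 r 45.409273038209065 [-1.15876658  5.13862202 -4.74923007] 17.268265716035096 30.4
```

>>> play_rows(
  rows=[
    [[-0.01, -0.1, 0.25], [0, 0, 0]],
    [[-0.03, -0.14, 0.23], [0, 0, 0]],
    [[0, 0, 0], [0, 0, 0]],
  ],
)

```text
time: 30.78
tool_pos: [480.0, 88.5, 108.3]
tcp_rot: [3.141, 0.0, 2.837]
contact_force: [-3.2, 3.9, 1.3]
grip_width: 17.0
finger_force: 30.0
```

```bash
python3 ang.py; python3 - <<'E'
from fit import *
V=np.array([624.7,4]);R=Ro.from_euler('z',-.315).as_matrix()[:2,:2];d=[]
for n in("scene","side"):
    c=cam(n); b=masks("blank",n,c,(660,-8,110)); v=masks("vise",n,c,(625,4,40))
    if b and v: d.append((c,b[0],v[0])); f=fit([660,-8,-.315],block(62),d[-1:]); print(n,f,R.T@(f[0][:2]-V))
    for x in pinpoint("jaw",n)[:1]: print("jaw",R.T@(onz(c,x["at"],62)[:2]-V),x["p"])
E
```

```text
[480.   88.5 108.3] [-163.8   35.5] a mod 2pi 5.384272950584083 r 45.41111288244757 [-3.17789301  3.90835119  1.28506149] 16.98659960027092 30.775
scene (array([ 6.65125945e+02, -7.34819203e+00, -3.26122558e-01]), np.float64(0.01282916948008106)) [41.95269866  1.73480365]
side (array([ 6.62987532e+02, -1.33438100e+01, -3.05428367e-01]), np.float64(0.027611044417767072)) [41.777045   -4.62832361]
jaw [ 21.74960366 -13.66447503] 0.67
```

Blank sits against the fixed jaw (x≈41.9) and the crank is about 1.2 rad past contact. Release and withdraw.

>>> play_rows(
  rows=[
    [[0, 0, 0], [0, 0, 0]],
    [[0, 0, 0], [0, 0, 0]],
    [[0, 0, 0], [0, 0, 0]],
    [[0, 0, 0], [0, 0, 0]],
    [[0, 0, 0.5], [0, 0, 0]],
    [[0, 0, 0.9], [0, 0, 0]],
    [[0, 0, 0.9], [0, 0, 0]],
    [[0, 0, 0.9], [0, 0, 0]],
    [[0, 0, 0.9], [0, 0, 0]],
    [[0, 0, 0], [0, 0, 0]],
  ],
  hand=0.1,
)

```text
time: 32.42
tool_pos: [481.3, 88.5, 232.0]
tcp_rot: [3.14, 0.004, 2.837]
contact_force: [0.4, 0.1, -1.4]
grip_width: 50.2
finger_force: 0.0
```

```bash
python3 ang.py; python3 - <<'E'
from fit import *
V=np.array([624.7,4]);R=Ro.from_euler('z',-.315).as_matrix()[:2,:2]
c=cam("scene");s=cam("side")
P={n:(k,pinpoint("crank_grip",n)) for n,k in(("scene",c),("side",s))}
for n in P:
    for x in P[n][1][:1]:
        p=onz(P[n][0],x["at"],108); print(n,x["p"],R.T@(p[:2]-V))
m=np.hstack([x["img"][r:r+160,k:k+130].repeat(3,0).repeat(3,1) for x,r,k in((c,170,270),(s,150,240))])
cv2.imwrite("pics/v3.png",m[...,::-1])
E
```

```text
[481.3  88.5 232. ] [-162.5   35.9] a mod 2pi 6.051205274896572 r 156.13342996796 [ 0.43713196  0.07542232 -1.40361473] 50.212500702776545 32.425
scene 0.57 [-154.93163607   36.2667529 ]
side 0.61 [-158.36803664   18.31489181]
```

View pics/v3.png

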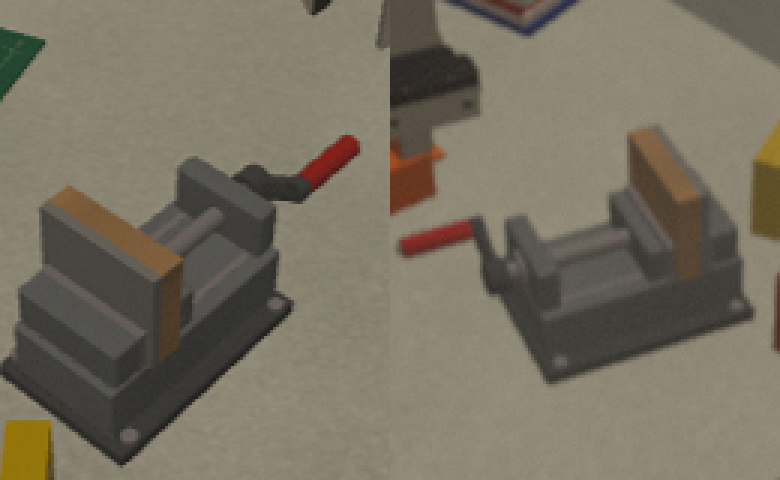

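The blank is clamped between both jaws, the crank stayed put and the gripper is clear. Handing in.

```bash
python3 -c "
from plant import bot
print(bot.close_job())"
```

```text
the job is handed in; nothing more can be done
None
```

I handed the job in at about 32 s of the 72 s limit: the finished block stands in the free half of the drawer, and the blank stands upright in the vise with the crank about 1.2 rad past contact (1 rad clamps firmly). The clamping force was not measured directly, and no verdict came back at hand-in.

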